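# Find the filled carton by its weight and ring for collection

## Task

Four look-alike sealed cartons stand on the bench and only one of them holds its steel part: find it by its weight and set it down flat in the green tray, without dropping any carton. Only when it stands there on its own, ring the desk bell by pressing its plunger all the way down to its stop and letting it come up again. The three light cartons must end standing upright on the bench outside the tray, and the bearing and the toothed pulley must stay where they lie.

Things in the scene. Friction and masses are not known exactly. Their poses are not given: they have to be found in the camera images.
- carton_a: one of four identical sealed brown cardboard cartons, 90 x 60 x 50 mm (x, y, z), with a tape strip along the top and a white label on each long side; origin at the centre of its underside, x along its length, z up; grip it across its 60 mm width. Three of the four hold only packing (about 0.1 kg in all), one, never known which, holds a steel part (about 0.5 kg in all)
- carton_b: one of four identical sealed brown cardboard cartons, 90 x 60 x 50 mm (x, y, z), with a tape strip along the top and a white label on each long side; origin at the centre of its underside, x along its length, z up; grip it across its 60 mm width. Three of the four hold only packing (about 0.1 kg in all), one, never known which, holds a steel part (about 0.5 kg in all)
- carton_c: one of four identical sealed brown cardboard cartons, 90 x 60 x 50 mm (x, y, z), with a tape strip along the top and a white label on each long side; origin at the centre of its underside, x along its length, z up; grip it across its 60 mm width. Three of the four hold only packing (about 0.1 kg in all), one, never known which, holds a steel part (about 0.5 kg in all)
- carton_d: one of four identical sealed brown cardboard cartons, 90 x 60 x 50 mm (x, y, z), with a tape strip along the top and a white label on each long side; origin at the centre of its underside, x along its length, z up; grip it across its 60 mm width. Three of the four hold only packing (about 0.1 kg in all), one, never known which, holds a steel part (about 0.5 kg in all)
- tray: shallow green tray with a dark mat, fixed to the bench, 180 x 150 mm (x, y), inner floor 4 mm above its underside, rim 5 mm thick and 12 mm high; inside 170 x 140 mm; origin at the centre of its underside, x along its length
- bell: desk bell, fixed to the bench: black round foot 80 mm across, steel dome 72 mm across and 42 mm high; origin at the centre of its underside
- plunger_top (a point): centre of the top of the bell's brass plunger head (20 mm across), 64 mm above the bench at rest; dome top is 20 mm below it
- plunger (a joint): travel of the bell's plunger: 0 up at rest, 0.008 m pressed down to its stop; the spring takes about 2 N at first and 6 N at the stop
- bearing: bystander: ball bearing lying flat, 52 mm across, 15 mm high; origin under its centre
- toothed_pulley: bystander: white toothed pulley standing on its flange, 54 mm across, 29 mm high; origin under its centre
Mind the look-alikes: they are no part of the job. Leave any purple look-alike of the carton_b alone.

How it is judged:
On the way, in this order (a step that is already met when the one before it is completed fails the run):
1. the carton with the steel part lies flat in the tray, let go (((((horizontal distance between carton_a and tray below 0.06 m and angle between carton_a's own z axis and vertical below 0.08 rad and z of carton_a in the frame of tray below 0.008 m) and contact force between carton_a and tray above 2.5 N) and contact force between the fingers and carton_a below 0.1 N and linear speed of carton_a below 0.02 m/s) or (((horizontal distance between carton_b and tray below 0.06 m and angle between carton_b's own z axis and vertical below 0.08 rad and z of carton_b in the frame of tray below 0.008 m) and contact force between carton_b and tray above 2.5 N) and contact force between the fingers and carton_b below 0.1 N and linear speed of carton_b below 0.02 m/s) or (((horizontal distance between carton_c and tray below 0.06 m and angle between carton_c's own z axis and vertical below 0.08 rad and z of carton_c in the frame of tray below 0.008 m) and contact force between carton_c and tray above 2.5 N) and contact force between the fingers and carton_c below 0.1 N and linear speed of carton_c below 0.02 m/s) or (((horizontal distance between carton_d and tray below 0.06 m and angle between carton_d's own z axis and vertical below 0.08 rad and z of carton_d in the frame of tray below 0.008 m) and contact force between carton_d and tray above 2.5 N) and contact force between the fingers and carton_d below 0.1 N and linear speed of carton_d below 0.02 m/s))), for 0.3 s.
2. the bell's plunger is pressed down to its stop (7 of 8 mm or more) (value of joint plunger above 0.007 m), for 0.05 s.
At the end, for the whole second after the job is handed in: Filled carton flat on the tray floor (bearing over 2.5 N on it, centres within 60 mm, raised under 8 mm, tilt under 0.08 rad); the other three upright on the bench (tilt under 0.08 rad, over 90 mm from the tray's centre); all at rest; plunger up within 2 mm (((((horizontal distance between carton_a and tray below 0.06 m and angle between carton_a's own z axis and vertical below 0.08 rad and z of carton_a in the frame of tray below 0.008 m) and contact force between carton_a and tray above 2.5 N) and (height (world z) of carton_b between -0.004 and 0.003 m and angle between carton_b's own z axis and vertical below 0.08 rad and horizontal distance between carton_b and tray above 0.09 m) and (height (world z) of carton_c between -0.004 and 0.003 m and angle between carton_c's own z axis and vertical below 0.08 rad and horizontal distance between carton_c and tray above 0.09 m) and (height (world z) of carton_d between -0.004 and 0.003 m and angle between carton_d's own z axis and vertical below 0.08 rad and horizontal distance between carton_d and tray above 0.09 m)) or (((horizontal distance between carton_b and tray below 0.06 m and angle between carton_b's own z axis and vertical below 0.08 rad and z of carton_b in the frame of tray below 0.008 m) and contact force between carton_b and tray above 2.5 N) and (height (world z) of carton_a between -0.004 and 0.003 m and angle between carton_a's own z axis and vertical below 0.08 rad and horizontal distance between carton_a and tray above 0.09 m) and (height (world z) of carton_c between -0.004 and 0.003 m and angle between carton_c's own z axis and vertical below 0.08 rad and horizontal distance between carton_c and tray above 0.09 m) and (height (world z) of carton_d between -0.004 and 0.003 m and angle between carton_d's own z axis and vertical below 0.08 rad and horizontal distance between carton_d and tray above 0.09 m)) or (((horizontal distance between carton_c and tray below 0.06 m and angle between carton_c's own z axis and vertical below 0.08 rad and z of carton_c in the frame of tray below 0.008 m) and contact force between carton_c and tray above 2.5 N) and (height (world z) of carton_a between -0.004 and 0.003 m and angle between carton_a's own z axis and vertical below 0.08 rad and horizontal distance between carton_a and tray above 0.09 m) and (height (world z) of carton_b between -0.004 and 0.003 m and angle between carton_b's own z axis and vertical below 0.08 rad and horizontal distance between carton_b and tray above 0.09 m) and (height (world z) of carton_d between -0.004 and 0.003 m and angle between carton_d's own z axis and vertical below 0.08 rad and horizontal distance between carton_d and tray above 0.09 m)) or (((horizontal distance between carton_d and tray below 0.06 m and angle between carton_d's own z axis and vertical below 0.08 rad and z of carton_d in the frame of tray below 0.008 m) and contact force between carton_d and tray above 2.5 N) and (height (world z) of carton_a between -0.004 and 0.003 m and angle between carton_a's own z axis and vertical below 0.08 rad and horizontal distance between carton_a and tray above 0.09 m) and (height (world z) of carton_b between -0.004 and 0.003 m and angle between carton_b's own z axis and vertical below 0.08 rad and horizontal distance between carton_b and tray above 0.09 m) and (height (world z) of carton_c between -0.004 and 0.003 m and angle between carton_c's own z axis and vertical below 0.08 rad and horizontal distance between carton_c and tray above 0.09 m))) and linear speed of each of carton_a, carton_b, carton_c, carton_d below 0.02 m/s and value of joint plunger below 0.002 m); the robot touches nothing.
It fails at once if the bell is pressed (over 4 mm) while the filled carton does not stand in the tray (value of joint plunger above 0.004 m and not (((horizontal distance between carton_a and tray below 0.06 m and angle between carton_a's own z axis and vertical below 0.08 rad and z of carton_a in the frame of tray below 0.008 m) and contact force between carton_a and tray above 2.5 N) or ((horizontal distance between carton_b and tray below 0.06 m and angle between carton_b's own z axis and vertical below 0.08 rad and z of carton_b in the frame of tray below 0.008 m) and contact force between carton_b and tray above 2.5 N) or ((horizontal distance between carton_c and tray below 0.06 m and angle between carton_c's own z axis and vertical below 0.08 rad and z of carton_c in the frame of tray below 0.008 m) and contact force between carton_c and tray above 2.5 N) or ((horizontal distance between carton_d and tray below 0.06 m and angle between carton_d's own z axis and vertical below 0.08 rad and z of carton_d in the frame of tray below 0.008 m) and contact force between carton_d and tray above 2.5 N))).
It fails at once if a carton is dropped or thrown: faster than 0.7 m/s (a fall of about 25 mm) while no finger touches it ((linear speed of carton_a above 0.7 m/s and contact force between the fingers and carton_a below 0.05 N) or (linear speed of carton_b above 0.7 m/s and contact force between the fingers and carton_b below 0.05 N) or (linear speed of carton_c above 0.7 m/s and contact force between the fingers and carton_c below 0.05 N) or (linear speed of carton_d above 0.7 m/s and contact force between the fingers and carton_d below 0.05 N)).
It fails at once if the bearing or the toothed pulley is moved by more than 20 mm (distance of any of bearing, toothed_pulley from where it was at the start of the episode above 0.02 m).
It also fails if it takes over 72 s, if anything falls off the work surface, if the arm or the gripper's body presses on something with over 40 N, if the wrist force passes 120 N, or if a joint passes its speed limit or range.

## Robot

A 7-joint arm with a two-finger parallel gripper is mounted at the origin on a cart in front of the work surface, level with it; the furniture and walls round the work are solid. World frame = base frame: x ahead of the robot, y to its left, z up, the work surface at z = 0. Lengths are in m, angles in rad, forces in N, time in s.
With the tool pointing down it reaches from about 0.35 to 0.775 m from the base axis. Payload 3.1 kg.
Tool frame: the origin (TCP) lies between the finger pads; the fingertips stand 11 mm ahead of it and the grasp point (between the pads) lies 8 mm behind it; z points along the fingers, y is the direction in which the jaws open and shut (so a half turn about z gives the same grasp; the last joint's range is limited). The gripper opens to 85 mm and grips with 20 to 120 N. Pads are 22 mm wide; open, the fingers measure 114 mm over their backs; the gripper's body (76 mm by 85 mm) begins 54 mm behind the grasp point. The pads swing forward as they close: fully open they stand 13 mm farther back than shut.
Start: joints at [-1.264, 0.311, 0.014, 1.512, -0.004, 1.319, -0.027], TCP at [0.188, 0.517, 0.242] pointing down, gripper open.
Joint ranges: [-2.7, 2.7], [-0.3, 1.91], [-1.27, 1.3], [0.12, 2.57], [-1.44, 4.58], [0.2, 2.03], [-3.05, 3.05]. Speed limits (rad/s): [2.79, 2.79, 3.14, 3.14, 3.14, 3.14, 3.14].

## Interface

Orientations are given as a rotation vector (axis times angle).
In Python, from station import r, eyes gives the robot as it stands. The module is installed in compiled form; this text tells all that it offers.
- The arm moves only by the tool play_rows, never from a script. Its argument "series" is a list of rows, each a list of 7 numbers: the shift along the tool's x, y, z in m, then the turn, a rotation vector about the tool's x, y, z in units of 6 degrees (1.0 is 6 degrees), then the finger opening in m, from 0 to 0.0854. In form: [[tx, ty, tz, rx, ry, rz, hand], ...]. A call has 1 to 12 rows; each row shifts and turns the commanded pose from where the row before left it, along the tool's axes as they then stand; what a row does not reach is not made up. A row lasts 1/10 s, in which the tool goes at most 50 mm and 8.59 degrees, less where a joint would pass 70% of its speed; a pose out of reach is approached as far as the arm can. A call with a gripper value outside its range is refused whole. The fingers move at their own pace and stop on an object; the grip force is fixed at half the most. Time passes only in rows, so rows that do not move let the fingers close. It gives the time, the measured TCP pose, the force and the opening at its end, in the units of the state.
- r.get_obs(): the state, without advancing time (a new reading comes with each control period).
- eyes.read_camera(name): name is "scene" or "top" or "wrist"; returns a dict with "frame" (400x640x3 uint8, blue, green, red), "vfov" (degrees; the focal length in pixels is half the picture's height over the tangent of half this angle, whatever the lens; pixels are square), "cx", "cy" (the principal point, pixels), "rvec" (rotation vector, rad) and "tvec" (3), from world to camera coordinates, as OpenCV has them; the wrist camera has in their place "tool_from_camera" (4x4, takes a point from camera to tool coordinates, whose origin is the TCP and whose axes are the flange's). Camera axes: x right, y down, z forward; pixel columns grow to the right and rows downward; lengths in m; the calibration is good to about 2 mm. A picture is of the moment at which its call begins: read the wrist's pose just before it. There is no depth.
- r.close_job(): hands the job in, once; it reports no verdict.
The state is a dict: "time": time; "joints": joint angles; "qd": joint speeds; "joint_efforts": joint torques, N m; "tool_pos": TCP position; "eef_rot": TCP orientation; "ft_force": force on the tool from outside, world axes, zero at the start; "ft_torque": the same for the moment, N m; "width": finger opening in m.
Only numpy, scipy, OpenCV 4.12 (cv2) and the standard library are available. Lean on these libraries where they do the work, as an engineer would, in place of code of your own. Each camera call takes 0.05 s, during which the arm holds its last target. There are 200 camera calls.

## Working session

There is one attempt and no reset: what is moved stays moved. The work goes in short steps, Python scripts to look and compute and a tool call to move; the robot and the scene stay as the last step left them, time stands still between calls to the robot, and variables do not carry over. Pictures are saved under pics/ and viewed, about 8 in all and at most 12, crops included, and the job is handed in when it is done.

Besides the shell and the picture viewer there is one more tool, called after "Request:" by a JSON object that holds its "api" and its "payload". play_rows: Moves the arm, as the interface text tells. Its arguments: {"type":"object","properties":{"series":{"type":"array","items":{"type":"array","items":{"type":"number"}}}},"required":["series"]}

```bash
mkdir -p pics; cat > h.py <<'E'
import numpy as np, cv2
from station import r, eyes
def cam(n):
    c=eyes.read_camera(n); f=200/np.tan(np.radians(c['vfov'])/2)
    K=np.array([[f,0,c['cx']],[0,f,c['cy']],[0,0,1]]); return c,K
def ray(px,c,K,z,T=None):
    """pixels -> world points on plane z; T world_from_cam"""
    if T is None:
        R=cv2.Rodrigues(np.array(c['rvec'],float))[0]; t=np.array(c['tvec'],float).ravel()
        T=np.eye(4); T[:3,:3]=R.T; T[:3,3]=-R.T@t
    px=np.atleast_2d(np.array(px,float)); d=np.c_[px,np.ones(len(px))]@np.linalg.inv(K).T@T[:3,:3].T
    o=T[:3,3]; return o+d*((z-o[2])/d[:,2])[:,None]
def wristT(c,o):
    T=np.eye(4); T[:3,:3]=cv2.Rodrigues(np.array(o['eef_rot'],float))[0]; T[:3,3]=o['tool_pos']
    return T@np.array(c['tool_from_camera'])
E
python3 - <<'E'
from h import *
o=r.get_obs()
for k,v in o.items(): print(k,np.round(v,4))
for n in('top','scene'):
    c,K=cam(n); cv2.imwrite(f'pics/{n}0.png',c['frame']); print(n,K[0,0],c['cx'],c['cy'],c['rvec'],c['tvec'])
print(cv2.Rodrigues(np.array(o['eef_rot']))[0].round(3))
E
```

```text
time 0.0
joints [-1.2637  0.3118  0.014   1.5131 -0.0044  1.3192 -0.0272]
qd [ 0.0003 -0.      0.0007 -0.0011  0.0014  0.0001 -0.001 ]
joint_efforts [-5.00000e-04 -3.79920e+01  1.45900e-01 -2.30588e+01  1.24000e-02
  1.40000e-02 -0.00000e+00]
tool_pos [0.1877 0.5162 0.2412]
eef_rot [-0.5449 -3.0936  0.0038]
ft_force [-0.3204 -0.2467  0.6032]
ft_torque [-0.0174 -0.     -0.0227]
width 0.0856
top 367.0935733756755 318.50266203962116 198.89368221957744 [ 2.18125935 -2.14677642  0.07602058] [-0.01002971  0.49965068  1.03685946]
scene 478.3579119389267 316.0157951389104 191.88508261433515 [ 1.96815697 -0.86336612  0.50050858] [-0.33673631  0.23790491  0.88382603]
[[-0.94   0.342 -0.001]
 [ 0.342  0.94  -0.002]
 [-0.    -0.002 -1.   ]]
```

View pics/top0.png

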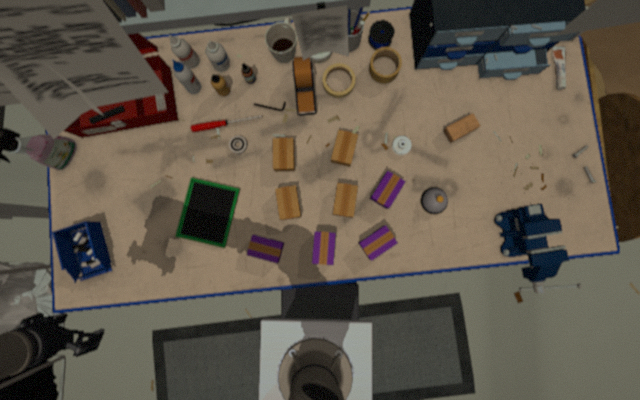

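View pics/scene0.png

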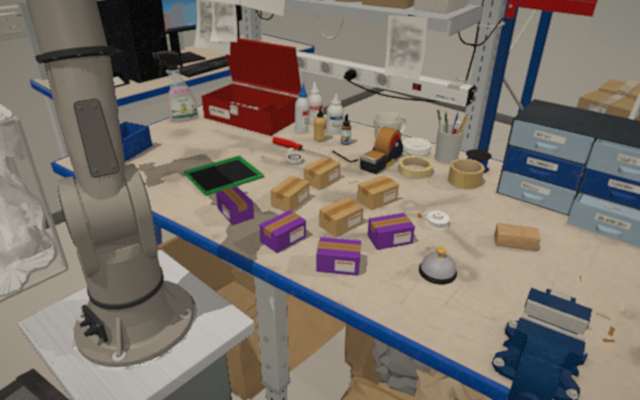

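Top view: brown cartons at about (284,153), (344,147), (289,202) and (345,199). The look-alikes are four purple cartons at (388,188), (265,248), (324,248) and (378,243), plus a brown block at (461,127) with no tape or label. The tray is at (208,212), the bell at (433,200), the bearing at (238,144) and the pulley at (402,145). I choose the four brown taped cartons.

```bash
python3 - <<'E'
from h import *
c,K=cam('top'); im=c['frame']; hsv=cv2.cvtColor(im,cv2.COLOR_BGR2HSV)
for p in [(278,150),(284,145),(208,212),(338,145),(240,180),(268,252),(265,245),(438,198),(433,205),(284,165)]: print(p,hsv[p[1],p[0]])
crop=im[120:270,170:450]; cv2.imwrite('pics/crop0.png',cv2.resize(crop,None,fx=2.8,fy=2.8,interpolation=cv2.INTER_CUBIC))
for nm,lo,hi,z in (('brown',(8,110,90),(20,200,255),.05),('green',(45,100,30),(80,255,255),.012),('purple',(130,70,40),(165,255,255),.04)):
    m=cv2.inRange(hsv,lo,hi); m=cv2.morphologyEx(m,cv2.MORPH_CLOSE,np.ones((3,3)))
    for k in cv2.findContours(m,cv2.RETR_EXTERNAL,cv2.CHAIN_APPROX_NONE)[0]:
        a=cv2.contourArea(k)
        if a<200 : continue
        w=ray(k[:,0],c,K,z)[:,:2].astype(np.float32); rr=cv2.minAreaRect(w*1000)
        print(nm,a,k[:,0].mean(0).round(),np.round(rr[0],0),np.round(rr[1],0),round(rr[2],1))
R=cv2.Rodrigues(c['rvec'])[0]; print('campos',-R.T@np.array(c['tvec']).ravel())
print('bell head',ray([(438,198)],c,K,.064),'bell dome',ray([(433,201)],c,K,.02),ray([(238,144)],c,K,.01),ray([(402,145)],c,K,.029))
E
```

```text
(278, 150) [ 16 148 134]
(284, 145) [ 15 168 120]
(208, 212) [26 94 19]
(338, 145) [ 17 151 135]
(240, 180) [ 16  74 145]
(268, 252) [ 15 168  82]
(265, 245) [  3 101  71]
(438, 198) [ 20 209 140]
(433, 205) [ 15  23 110]
(284, 165) [ 16 176 116]
brown 656.0 [288. 202.] [487.  84.] [93. 62.] 9.4
brown 643.0 [345. 199.] [497. -77.] [60. 93.] 81.8
brown 611.5 [283. 153.] [628. 101.] [93. 57.] 1.6
brown 615.0 [344. 147.] [646. -73.] [59. 98.] 76.7
brown 449.0 [463. 127.] [ 710. -409.] [46. 89.] 28.5
brown 254.5 [305. 102.] [778.  40.] [57. 43.] 6.4
brown 730.5 [608. 102.] [ 765. -846.] [274. 132.] 3.9
brown 748.0 [338.  80.] [846. -55.] [93. 90.] 0.5
brown 329.0 [302.  69.] [876.  51.] [77. 45.] 6.8
brown 712.0 [386.  62.] [ 899. -190.] [89. 90.] 62.9
green 2944.5 [207. 212.] [458. 323.] [151. 178.] 78.6
purple 206.5 [374. 236.] [ 395. -159.] [20. 91.] 34.4
purple 201.5 [381. 186.] [ 539. -180.] [20. 95.] 59.1
campos [ 0.40279636 -0.02568743  1.07792587]
bell head [[ 0.5033744  -0.33234089  0.064     ]] bell dome [[ 0.49886142 -0.33126069  0.02      ]] [[0.6614226  0.24066235 0.01      ]] [[ 0.65949846 -0.24135445  0.029     ]]
```

View pics/crop0.png

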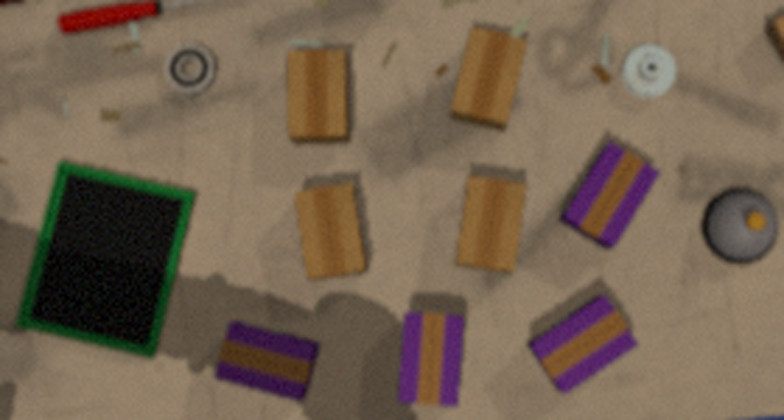

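Measured: cartons at (487,84) yaw 9.4°, (497,-77) yaw -8°, (628,101) yaw 2° and (646,-73) yaw -13°. The tray is at (458,323) yaw -11.4°. The crop confirms brown bodies with tape, distinct from the purple ones. I go to the first carton.

Request:
{"api": "play_rows", "payload": {"series": [[-0.0357,-0.0253,0.008,0,0,0,0.0854],[-0.0357,-0.0253,0.008,0,0,0,0.0854],[-0.0357,-0.0253,0.008,0,0,0,0.0854],[-0.0357,-0.0253,0.008,0,0,0,0.0854],[-0.0357,-0.0253,0.008,0,0,0,0.0854],[-0.0357,-0.0253,0.008,0,0,0,0.0854],[-0.0357,-0.0253,0.008,0,0,0,0.0854],[-0.0357,-0.0253,0.008,0,0,0,0.0854],[-0.0357,-0.0253,0.008,0,0,0,0.0854],[-0.0357,-0.0253,0.008,0,0,0,0.0854],[-0.0357,-0.0253,0.008,0,0,0,0.0854],[-0.0357,-0.0253,0.008,0,0,0,0.0854]]}}

```text
time: 1.35
tool_pos: [0.4874, 0.0838, 0.1459]
eef_rot: [-0.544, -3.094, -0.0]
ft_force: [0.5, 1.6, 0.1]
width: 0.0851
```

Request:
{"api": "play_rows", "payload": {"series": [[0,0,0,0,0,-1.22,0.0854],[0,0,0,0,0,-1.22,0.0854],[0,0,0,0,0,-1.22,0.0854],[0,0,0,0,0,-1.24,0.0854],[0,0,0,0,0,0,0.0854],[0,0,0,0,0,0,0.0854],[0,0,0,0,0,0,0.0854]]}}

```text
time: 2.05
tool_pos: [0.4867, 0.0852, 0.1462]
eef_rot: [0.255, -3.131, 0.0]
ft_force: [-0.5, -0.7, -1.4]
width: 0.0853
```

```bash
cat >> h.py <<'E'
def to(x,y,z,yaw):
    """print what remains to a world point and carton yaw (deg), in tool axes"""
    o=r.get_obs(); R=cv2.Rodrigues(np.array(o['eef_rot'],float))[0]
    d=R.T@(np.array([x,y,z])-o['tool_pos'])
    ya=np.degrees(np.arctan2(R[1,1],R[0,1])); e=(90+yaw-ya+90)%180-90
    q=cv2.Rodrigues(cv2.Rodrigues(np.array([0,0,-np.radians(e)]))[0].T@np.eye(3))[0]
    print('pos',np.round(o['tool_pos'],4),'d_tool',d.round(4),'rz units',round(-e/6,3),'tilt',np.round(R[:,2],4),'t',round(o['time'],2),'F',np.round(o['ft_force'],2),'j',np.round(o['joints'],2),'w',round(float(o['width']),4))
E
python3 - <<'E'
from h import *
to(.487,.084,.02,9.4)
o=r.get_obs(); c,K=cam('wrist'); cv2.imwrite('pics/w1.png',c['frame']); print(np.array(c['tool_from_camera']).round(3),K[0,0])
T=wristT(c,o); hsv=cv2.cvtColor(c['frame'],cv2.COLOR_BGR2HSV)
m=cv2.inRange(hsv,(8,110,60),(20,220,255))
for k in cv2.findContours(m,cv2.RETR_EXTERNAL,cv2.CHAIN_APPROX_NONE)[0]:
    if cv2.contourArea(k)<1500: continue
    w=ray(k[:,0],c,K,.05,T)[:,:2].astype(np.float32)*1000; rr=cv2.minAreaRect(w); print(k[:,0].mean(0),np.round(rr[0]),np.round(rr[1]),rr[2])
E
```

```text
pos [0.4867 0.0852 0.1462] d_tool [-1.000e-04 -1.200e-03  1.262e-01] rz units -0.014 tilt [-2.e-04 -1.e-04 -1.e+00] t 2.05 F [-0.51 -0.73 -1.42] j [-0.44  0.28  0.29  1.81 -0.09  1.06  1.61] w 0.0853
[[ 0.001 -0.955 -0.297  0.074]
 [ 1.     0.001 -0.    -0.   ]
 [ 0.    -0.297  0.955 -0.131]
 [ 0.     0.     0.     1.   ]] 278.24276118841567
[311.97391304 303.10869565] [592. 100.] [77. 59.] 1.7516882419586182
[145.67222222 284.        ] [596. -61.] [41. 82.] 47.97880935668945
[315.81155015 196.80243161] [486.  85.] [95. 59.] 9.896690368652344
[140.22954545 174.76590909] [494. -67.] [ 77. 100.] 82.17427062988281
[425.00363636  46.15272727] [357. 146.] [91. 22.] 76.17314147949219
[197.85        38.97272727] [379. -20.] [22. 56.] 86.58232879638672
```

The wrist view agrees at (486,85), yaw 9.9°. I descend, grip and lift.

Request:
{"api": "play_rows", "payload": {"series": [[0,0,0.035,0,0,0,0.0854],[0,0,0.035,0,0,0,0.0854],[0,0,0.03,0,0,0,0.0854],[0,0,0.016,0,0,0,0.0854],[0,0,0.01,0,0,0,0.0854],[0,0,0,0,0,0,0.0854],[0,0,0,0,0,0,0.045],[0,0,0,0,0,0,0.045],[0,0,0,0,0,0,0.045],[0,0,0,0,0,0,0.045],[0,0,0,0,0,0,0.045]]}}

```text
time: 3.2
tool_pos: [0.4884, 0.0855, 0.0217]
eef_rot: [-0.258, 3.128, 0.001]
ft_force: [0.2, 1.4, 6.3]
width: 0.0592
```

Request:
{"api": "play_rows", "payload": {"series": [[0,0,0,0,0,0,0.045],[0,0,-0.005,0,0,0,0.045],[0,0,-0.015,0,0,0,0.045],[0,0,-0.015,0,0,0,0.045],[0,0,-0.005,0,0,0,0.045],[0,0,0,0,0,0,0.045],[0,0,0,0,0,0,0.045],[0,0,0,0,0,0,0.045]]}}

```text
time: 4.0
tool_pos: [0.486, 0.085, 0.0595]
eef_rot: [0.258, -3.129, 0.0]
ft_force: [-0.5, -0.8, -0.9]
width: 0.0588
```

```bash
cat >> h.py <<'E'
def force(n=8):
    F=[]; E=[]
    for i in range(n): c=eyes.read_camera('wrist'); o=r.get_obs(); F.append(o['ft_force']); E.append(o['joint_efforts'])
    print('F',np.mean(F,0).round(2),'sd',np.std(F,0).round(2),'tau',np.mean(E,0).round(2)); return c
E
python3 - <<'E'
from h import *
to(.487,.084,.02,9.4); force()
E
```

```text
pos [0.486  0.085  0.0595] d_tool [-0.0009 -0.0012  0.0395] rz units 0.003 tilt [-1.9e-03 -4.0e-04 -1.0e+00] t 4.0 F [-0.46 -0.76 -0.86] j [-0.42  0.39  0.27  1.91 -0.14  0.86  1.65] w 0.0588
F [ 0.34 -0.11 -1.08] sd [0.44 0.61 0.34] tau [-0.000e+00 -3.603e+01  2.380e+00 -1.812e+01  1.000e-02  1.000e-02
  0.000e+00]
```

Light (−1.1 N). I set it back down and go to the second carton.

Request:
{"api": "play_rows", "payload": {"series": [[0,0,0.016,0,0,0,0.045],[0,0,0.015,0,0,0,0.045],[0,0,0.006,0,0,0,0.045],[0,0,0.002,0,0,0,0.045],[0,0,0,0,0,0,0.045],[0,0,0,0,0,0,0.0854],[0,0,0,0,0,0,0.0854],[0,0,0,0,0,0,0.0854],[0,0,0,0,0,0,0.0854],[0,0,0,0,0,0,0.0854]]}}

```text
time: 5.4
tool_pos: [0.4869, 0.0853, 0.0213]
eef_rot: [-0.258, 3.131, 0.0]
ft_force: [-0.2, -0.1, 0.4]
width: 0.0854
```

Request:
{"api": "play_rows", "payload": {"series": [[0,0,-0.015,0,0,0,0.0854],[0,0,-0.035,0,0,0,0.0854],[0,0,-0.035,0,0,0,0.0854],[0,0,-0.035,0,0,0,0.0854],[0.003,-0.04,0,0,0,0.75,0.0854],[0.003,-0.04,0,0,0,0.75,0.0854],[0,-0.04,0,0,0,0.75,0.0854],[0,-0.04,0,0,0,0.75,0.0854],[0,0,0,0,0,0,0.0854],[0,0,0,0,0,0,0.0854]]}}

```text
time: 6.4
tool_pos: [0.488, -0.0759, 0.1413]
eef_rot: [-0.24, -3.132, -0.0]
ft_force: [-0.3, 0.6, 0.2]
width: 0.0858
```

```bash
cat >> h.py <<'E'
def boxes():
    o=r.get_obs(); c,K=cam('wrist'); T=wristT(c,o); hsv=cv2.cvtColor(c['frame'],cv2.COLOR_BGR2HSV)
    m=cv2.inRange(hsv,(8,110,60),(20,220,255))
    for k in cv2.findContours(m,cv2.RETR_EXTERNAL,cv2.CHAIN_APPROX_NONE)[0]:
        if cv2.contourArea(k)<1500: continue
        w=ray(k[:,0],c,K,.05,T)[:,:2].astype(np.float32)*1000; rr=cv2.minAreaRect(w); print(k[:,0].mean(0).round(),np.round(rr[0]),np.round(rr[1]),round(rr[2],1))
E
python3 - <<'E'
from h import *
to(.497,-.077,.02,-8.2);boxes()
E
```

```text
pos [ 0.488  -0.0759  0.1413] d_tool [-0.009   0.0003  0.1213] rz units -0.092 tilt [ 0.e+00  1.e-04 -1.e+00] t 6.4 F [-0.28  0.64  0.18] j [-0.23  0.29  0.43  1.83 -0.14  1.05  1.67] w 0.0858
[347. 313.] [605. -60.] [71. 62.] 76.7
[510. 280.] [590.  94.] [113.  65.] 64.3
[192. 248.] [ 519. -194.] [23. 86.] 55.6
[316. 207.] [494. -77.] [59. 97.] 82.2
[499. 165.] [484.  75.] [99. 77.] 10.1
[171.  79.] [ 378. -170.] [24. 92.] 33.0
[369.  40.] [377. -20.] [22. 60.] 86.3
```

Request:
{"api": "play_rows", "payload": {"series": [[-0.008,0,0.035,0,0,-0.05,0.0854],[0,0,0.035,0,0,0,0.0854],[0,0,0.028,0,0,0,0.0854],[0,0,0.014,0,0,0,0.0854],[0,0,0.008,0,0,0,0.0854],[0,0,0,0,0,0,0.0854],[0,0,0,0,0,0,0.045],[0,0,0,0,0,0,0.045],[0,0,0,0,0,0,0.045],[0,0,0,0,0,0,0.045],[0,0,0,0,0,0,0.045]]}}

```text
time: 7.55
tool_pos: [0.4976, -0.0767, 0.0228]
eef_rot: [0.227, 3.13, -0.001]
ft_force: [-0.5, -0.8, 5.7]
width: 0.0594
```

Request:
{"api": "play_rows", "payload": {"series": [[0,0,0,0,0,0,0.045],[0,0,-0.005,0,0,0,0.045],[0,0,-0.015,0,0,0,0.045],[0,0,-0.015,0,0,0,0.045],[0,0,-0.005,0,0,0,0.045],[0,0,0,0,0,0,0.045],[0,0,0,0,0,0,0.045],[0,0,0,0,0,0,0.045]]}}

```text
time: 8.35
tool_pos: [0.4952, -0.0756, 0.0603]
eef_rot: [-0.227, -3.131, -0.0]
ft_force: [-1.1, 0.5, -5.4]
width: 0.0593
```

```bash
python3 - <<'E'
from h import *
to(.497,-.077,.02,-8.2); force()
E
```

```text
pos [ 0.4952 -0.0756  0.0603] d_tool [-0.0021 -0.0011  0.0403] rz units -0.013 tilt [-2.4e-03  3.0e-04 -1.0e+00] t 8.35 F [-1.08  0.5  -5.39] j [-0.2   0.42  0.4   1.89 -0.21  0.88  1.73] w 0.0593
F [-0.07  0.14 -5.19] sd [0.59 0.59 0.41] tau [-1.000e-02 -3.812e+01  3.960e+00 -1.951e+01  1.000e-02  2.000e-02
  0.000e+00]
```

Heavy (−5.2 N), so this is the filled carton. I lift it and carry it over to the tray.

Request:
{"api": "play_rows", "payload": {"series": [[0,0,-0.015,0,0,0,0.045],[0,0,-0.025,0,0,0,0.045],[0,0,-0.025,0,0,0,0.045],[0,0,-0.015,0,0,0,0.045],[0,0.01,0,0,0,0,0.045],[0.005,0.02,0,0,0,0,0.045],[0.008,0.03,0,0,0,0,0.045],[0.008,0.03,0,0,0,0,0.045],[0.008,0.03,0,0,0,0,0.045],[0.008,0.03,0,0,0,0,0.045],[0.008,0.03,0,0,0,0,0.045],[0.008,0.03,0,0,0,0,0.045]]}}

```text
time: 9.95
tool_pos: [0.4724, 0.1415, 0.1399]
eef_rot: [-0.226, -3.131, 0.001]
ft_force: [0.7, -0.3, -5.2]
width: 0.0594
```

Request:
{"api": "play_rows", "payload": {"series": [[0.008,0.03,0,0,0,0,0.045],[0.008,0.03,0,0,0,0,0.045],[0.008,0.03,0,0,0,0,0.045],[0.008,0.03,0,0,0,0,0.045],[0.008,0.03,0,0,0,0.2,0.045],[0.005,0.02,0,0,0,0.2,0.045],[0.003,0.01,0,0,0,0.13,0.045],[0,0,0,0,0,0,0.045],[0,0,0,0,0,0,0.045]]}}

```text
time: 10.85
tool_pos: [0.4532, 0.3228, 0.1405]
eef_rot: [-0.315, -3.125, 0.004]
ft_force: [0.4, -1.0, -4.7]
width: 0.0594
```

```bash
python3 - <<'E'
from h import *
to(.458,.323,.026,-11.4); c=force(4); cv2.imwrite('pics/w2.png',c['frame'])
E
```

```text
pos [0.4532 0.3228 0.1405] d_tool [-0.0047  0.0014  0.1145] rz units -0.018 tilt [-9.0e-04 -2.6e-03 -1.0e+00] t 10.85 F [ 0.41 -1.02 -4.65] j [-0.84  0.41  0.25  1.65 -0.11  1.1   0.81] w 0.0594
F [-0.16  0.14 -5.55] sd [0.43 0.29 0.4 ] tau [-5.000e-01 -4.219e+01  2.260e+00 -2.306e+01 -5.000e-02  1.000e-02
  0.000e+00]
```

View pics/w2.png

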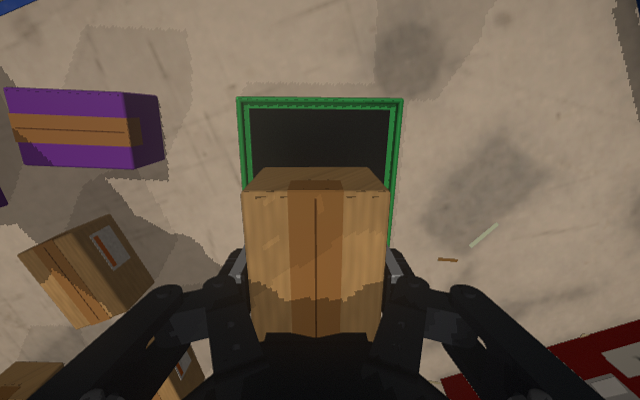

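The wrist view shows the carton (centre ~(316,255)) held level and aligned over the green tray (far rim at (320,100)). I lower it slowly.

Request:
{"api": "play_rows", "payload": {"series": [[-0.004,0.001,0.02,0,0,0,0.045],[0,0,0.03,0,0,0,0.045],[0,0,0.025,0,0,0,0.045],[0,0,0.015,0,0,0,0.045],[0,0,0.01,0,0,0,0.045],[0,0,0.007,0,0,0,0.045],[0,0,0.004,0,0,0,0.045],[0,0,0.002,0,0,0,0.045],[0,0,0,0,0,0,0.045],[0,0,0,0,0,0,0.045]]}}

```text
time: 12.05
tool_pos: [0.4579, 0.3252, 0.029]
eef_rot: [0.313, 3.125, 0.002]
ft_force: [0.3, -0.1, -5.6]
width: 0.0591
```

```bash
python3 - <<'E'
from h import *
to(.458,.323,.026,-11.4); force(4)
E
```

```text
pos [0.4579 0.3252 0.029 ] d_tool [-0.0005 -0.0021  0.003 ] rz units -0.009 tilt [ 1.2e-03  9.0e-04 -1.0e+00] t 12.05 F [ 0.31 -0.06 -5.55] j [-0.81  0.55  0.22  1.75 -0.15  0.86  0.85] w 0.0591
F [-0.21  0.5  -5.27] sd [0.26 0.22 0.36] tau [ 1.000e-02 -4.551e+01  3.040e+00 -1.954e+01  1.000e-02  1.000e-02
 -0.000e+00]
```

Request:
{"api": "play_rows", "payload": {"series": [[0,0,0.0015,0,0,0,0.045],[0,0,0.001,0,0,0,0.045],[0,0,0,0,0,0,0.045],[0,0,0,0,0,0,0.0854],[0,0,0,0,0,0,0.0854],[0,0,0,0,0,0,0.0854],[0,0,0,0,0,0,0.0854],[0,0,0,0,0,0,0.0854],[0,0,0,0,0,0,0.0854]]}}

```text
time: 13.15
tool_pos: [0.4574, 0.3248, 0.0258]
eef_rot: [0.314, 3.126, 0.0]
ft_force: [0.5, -0.0, 0.6]
width: 0.0855
```

Request:
{"api": "play_rows", "payload": {"series": [[0,0,-0.01,0,0,0,0.0854],[0,0,-0.025,0,0,0,0.0854],[0,0,-0.04,0,0,0,0.0854],[0,0,-0.045,0,0,0,0.0854],[0,0,-0.03,0,0,0,0.0854],[0,0,0,0,0,0,0.0854],[0,0,0,0,0,0,0.0854]]}}

```text
time: 13.85
tool_pos: [0.4578, 0.325, 0.1771]
eef_rot: [0.314, 3.124, 0.003]
ft_force: [-0.7, -0.2, -0.8]
width: 0.0856
```

```bash
python3 - <<'E'
from h import *
to(.503,-.332,.18,0); boxes()
c,K=cam('wrist'); cv2.imwrite('pics/w3.png',c['frame'])
# bell head by two views: top & scene, orange blob
P=[];px=[]
for n in('top','scene'):
    c,K=cam(n); hsv=cv2.cvtColor(c['frame'],cv2.COLOR_BGR2HSV); m=cv2.inRange(hsv,(14,170,90),(28,255,255))
    box=(425,185,455,210) if n=='top' else (420,235,465,262)
    q=np.zeros_like(m); q[box[1]:box[3],box[0]:box[2]]=m[box[1]:box[3],box[0]:box[2]]
    ys,xs=np.nonzero(q); px.append(np.array([xs.mean(),ys.mean()])); print(n,len(xs),px[-1])
    P.append(K@np.c_[cv2.Rodrigues(c['rvec'])[0],np.array(c['tvec']).ravel()])
    print(ray([px[-1]],c,K,.061))
X=cv2.triangulatePoints(P[0],P[1],px[0],px[1]); print((X[:3]/X[3]).ravel())
E
```

```text
pos [0.4578 0.325  0.1771] d_tool [-0.1749 -0.6349 -0.0039] rz units -1.911 tilt [ 0.0017  0.0015 -1.    ] t 13.85 F [-0.66 -0.17 -0.78] j [-0.84  0.38  0.26  1.59 -0.1   1.18  0.81] w 0.0856
[ 28. 363.] [597. -55.] [ 34. 133.] 33.4
[111. 249.] [483. 104.] [91. 96.] 10.2
[315. 187.] [457. 325.] [61. 97.] 78.7
[ 98. 122.] [357. 147.] [92. 21.] 76.0
top 22 [439.5 198.5]
[[ 0.50234495 -0.33734852  0.061     ]]
scene 4 [439.5 251. ]
[[ 0.49572841 -0.34231973  0.061     ]]
[ 0.50290603 -0.33911335  0.05522295]
```

View pics/w3.png

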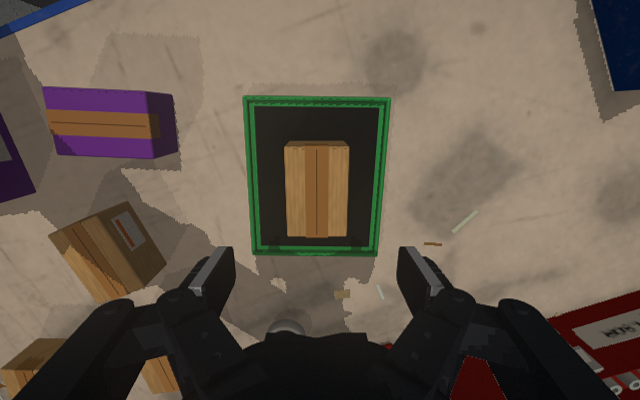

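The carton (centre (317,190)) stands flat near the middle of the tray, and the neighbouring cartons are upright. Next I go above the bell with the fingers shut.

Request:
{"api": "play_rows", "payload": {"series": [[-0.006,-0.021,-0.005,0,0,0,0],[-0.011,-0.041,0,0,0,0,0],[-0.0115,-0.0415,0,0,0,0,0],[-0.0115,-0.0415,0,0,0,0,0],[-0.0115,-0.0415,0,0,0,0,0],[-0.0115,-0.0415,0,0,0,0,0],[-0.0115,-0.0415,0,0,0,0,0],[-0.0115,-0.0415,0,0,0,0,0],[-0.0115,-0.0415,0,0,0,0,0],[-0.0115,-0.0415,0,0,0,0,0],[-0.0115,-0.0415,0,0,0,0,0],[-0.0115,-0.0415,0,0,0,0,0]]}}

```text
time: 15.25
tool_pos: [0.4912, -0.1702, 0.1797]
eef_rot: [-0.313, -3.124, -0.001]
ft_force: [1.0, 1.1, -0.2]
width: 0.0002
```

Request:
{"api": "play_rows", "payload": {"series": [[-0.0115,-0.0415,0,0,0,0,0],[-0.0115,-0.0415,0,0,0,0,0],[-0.0115,-0.0415,0,0,0,0,0],[-0.01,-0.033,0,0,0,0,0],[0,0,0,0,0,0,0],[0,0,0,0,0,0,0],[0,0,0,0,0,0,0]]}}

```text
time: 15.95
tool_pos: [0.5046, -0.33, 0.1797]
eef_rot: [-0.311, -3.125, -0.004]
ft_force: [0.2, 0.3, -0.2]
width: 0.0003
```

```bash
python3 - <<'E'
from h import *
to(.503,-.335,.09,-11.4); o=r.get_obs()
c,K=cam('wrist'); T=wristT(c,o); cv2.imwrite('pics/w4.png',c['frame'])
hsv=cv2.cvtColor(c['frame'],cv2.COLOR_BGR2HSV); m=cv2.inRange(hsv,(14,150,70),(30,255,255))
for k in cv2.findContours(m,cv2.RETR_EXTERNAL,cv2.CHAIN_APPROX_NONE)[0]:
    if cv2.contourArea(k)>60: p=cv2.minEnclosingCircle(k); print(cv2.contourArea(k),p,ray([p[0]],c,K,.062,T).round(4))
E
```

```text
pos [ 0.5046 -0.33    0.1797] d_tool [ 0.0004 -0.0054  0.0897] rz units 0.008 tilt [-0.0013  0.0025 -1.    ] t 15.95 F [ 0.2   0.32 -0.16] j [ 0.18  0.5   0.56  1.47 -0.27  1.25  2.14] w 0.0003
96.0 ((442.5, 277.0), 9.013978004455566) [[ 0.6178 -0.2189  0.062 ]]
1473.0 ((576.5, 270.5), 42.877830505371094) [[ 0.6372 -0.0839  0.062 ]]
268.5 ((305.8214416503906, 192.4642791748047), 9.836113929748535) [[ 0.5014 -0.3382  0.062 ]]
1805.5 ((452.5, 186.0), 48.900508880615234) [[ 0.5221 -0.2036  0.062 ]]
1764.0 ((464.7342224121094, 24.138137817382812), 43.56449508666992) [[ 0.391  -0.1871  0.062 ]]
```

View pics/w4.png

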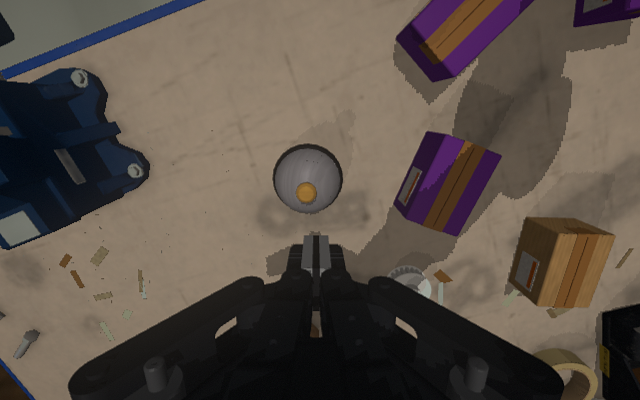

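The brass head at (306,192) gives (0.5014,−0.338), agreeing with the other views. I align and come down to just above it.

Request:
{"api": "play_rows", "payload": {"series": [[0.0013,-0.0085,0.03,0,0,0,0],[0,0,0.035,0,0,0,0],[0,0,0.02,0,0,0,0],[0,0,0.009,0,0,0,0],[0,0,0,0,0,0,0],[0,0,0,0,0,0,0]]}}

```text
time: 16.6
tool_pos: [0.5024, -0.34, 0.088]
eef_rot: [0.312, 3.124, -0.001]
ft_force: [0.6, 0.2, -0.1]
width: 0.0002
```

```bash
python3 - <<'E'
from h import *
to(.5014,-.338,.067,-11.4); force(4)
E
```

```text
pos [ 0.5024 -0.34    0.088 ] d_tool [0.0014 0.0018 0.021 ] rz units 0.001 tilt [ 1.8e-03 -9.0e-04 -1.0e+00] t 16.6 F [ 0.6   0.18 -0.09] j [ 0.21  0.59  0.53  1.57 -0.33  1.07  2.2 ] w 0.0002
F [-0.   -0.11  0.2 ] sd [0.42 0.28 0.16] tau [-1.300e-01 -4.370e+01  6.600e+00 -1.959e+01  0.000e+00  1.000e-02
 -0.000e+00]
```

Request:
{"api": "play_rows", "payload": {"series": [[0.001,0.001,0.006,0,0,0,0],[0,0,0.004,0,0,0,0],[0,0,0.004,0,0,0,0],[0,0,0.003,0,0,0,0],[0,0,0.002,0,0,0,0],[0,0,0.002,0,0,0,0],[0,0,0,0,0,0,0],[0,0,0,0,0,0,0]]}}

```text
time: 17.6
tool_pos: [0.5006, -0.3389, 0.0667]
eef_rot: [0.314, 3.126, 0.001]
ft_force: [-2.6, 1.6, 7.9]
width: -0.0001
```

```bash
python3 - <<'E'
from h import *
to(.5014,-.338,.067,-11.4); force(4)
E
```

```text
pos [ 0.5006 -0.3389  0.0667] d_tool [-0.0006  0.001  -0.0003] rz units -0.01 tilt [ 3.e-04  6.e-04 -1.e+00] t 17.6 F [-2.65  1.57  7.92] j [ 0.22  0.61  0.52  1.6  -0.34  1.02  2.21] w -0.0001
F [-2.28  1.92  7.46] sd [0.51 0.31 0.61] tau [ 3.700e-01 -4.073e+01  6.460e+00 -1.832e+01 -2.000e-02 -1.070e+00
 -0.000e+00]
```

Request:
{"api": "play_rows", "payload": {"series": [[0,0,0.001,0,0,0,0],[0,0,0.001,0,0,0,0],[0,0,0,0,0,0,0],[0,0,0,0,0,0,0]]}}

```text
time: 18.2
tool_pos: [0.5007, -0.339, 0.0665]
eef_rot: [0.313, 3.125, 0.002]
ft_force: [-3.9, 4.1, 15.9]
width: 0.0001
```

```bash
python3 - <<'E'
from h import *
to(.5014,-.338,.067,-11.4); force(4)
E
```

```text
pos [ 0.5007 -0.339   0.0665] d_tool [-0.0005  0.0011 -0.0005] rz units -0.009 tilt [ 1.1e-03  9.0e-04 -1.0e+00] t 18.2 F [-3.87  4.11 15.87] j [ 0.22  0.61  0.52  1.6  -0.34  1.02  2.21] w 0.0001
F [-3.9   4.2  15.84] sd [0.1  0.37 0.44] tau [  0.58 -36.64   5.84 -17.29  -0.14  -2.17  -0.  ]
```

The force rose steeply to 15.8 N with no further travel, so the plunger is on its stop. I release and retreat.

Request:
{"api": "play_rows", "payload": {"series": [[0,0,-0.004,0,0,0,0],[0,0,-0.006,0,0,0,0],[0,0,-0.01,0,0,0,0],[0,0,-0.03,0,0,0,0],[0,0,-0.04,0,0,0,0],[0,0,-0.03,0,0,0,0],[0,0,0,0,0,0,0],[0,0,0,0,0,0,0],[0,0,0,0,0,0,0]]}}

```text
time: 19.3
tool_pos: [0.5, -0.3383, 0.1824]
eef_rot: [-0.313, -3.124, -0.002]
ft_force: [-0.5, 0.5, -1.0]
width: 0.0006
```

```bash
python3 - <<'E'
from h import *
to(.5014,-.338,.067,-11.4); force(3)
a,_=cam('top'); b,_=cam('scene'); cv2.imwrite('pics/end.png',np.vstack([a['frame'][100:280,150:470],b['frame'][140:300,170:490]]).repeat(1,0).copy())
im=cv2.imread('pics/end.png'); cv2.imwrite('pics/end.png',cv2.resize(im,None,fx=1.75,fy=1.75,interpolation=cv2.INTER_CUBIC))
E
```

```text
pos [ 0.5    -0.3383  0.1824] d_tool [-0.0016  0.0005  0.1154] rz units -0.01 tilt [-0.0021  0.0015 -1.    ] t 19.3 F [-0.51  0.49 -1.05] j [ 0.19  0.5   0.56  1.46 -0.27  1.26  2.15] w 0.0006
F [0.47 0.14 0.14] sd [0.27 0.49 0.29] tau [ 4.000e-02 -4.245e+01  6.210e+00 -2.201e+01  2.000e-02  0.000e+00
 -0.000e+00]
```

View pics/end.png

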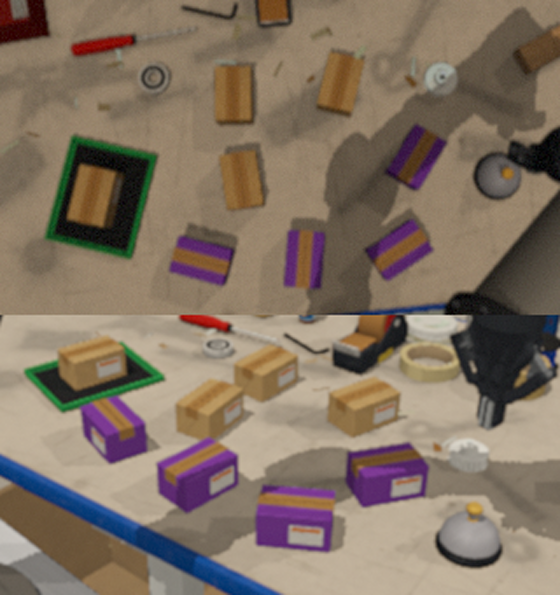

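The filled carton lies flat in the tray (crop (95,195)), and the other three brown cartons are upright. The bearing and pulley are in place, the bell plunger is up (crop (475,508)) and the gripper is clear. I hand in.

```bash
python3 -c "
from station import r
print(r.close_job())"
```

```text
the job is handed in; nothing more can be done
None
```

I set the filled carton flat in the green tray, rang the bell, and handed the job in at about 19.5 s; no verdict is reported.

- **Finding it:** I lifted only two cartons. The first, at (0.487, 0.084), pulled about 1.1 N, so it was light and I put it back where it stood. The second, at (0.497, −0.077), pulled about 5.2 N, so it was the filled one and I did not lift the other two.
- **Placing it:** The wrist camera put it at (457, 325) mm, against a tray centre of (458, 323) mm.
- **Bell:** I pressed the plunger until the force climbed from 7.5 N to 15.8 N with almost no further travel, so it was on its stop. I then let it up and backed off to about 0.18 m above the bench.
- **Last checks:** The final pictures show the three light cartons upright on the bench, and the bearing and pulley where they were. The plunger looks up, though I judged that by eye and did not measure it. The fingers read no force.
- **Disagreements:** The scene camera put the plunger about 7 mm from the other two views, from a mask of only 4 pixels, so I used the wrist and top views. No check failed.

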